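Clear the bottle warmer's lid and hold it open

ROBOT

A 6-joint arm with a two-finger parallel gripper is mounted at the origin on the work surface. World frame = base frame: x ahead of the robot, y to its left, z up, the work surface at z = 0. Lengths are in m, angles in degrees, forces in N, time in s.
With the tool pointing down it reaches from about 0.35 to 0.875 m from the base axis. Payload 4.2 kg.
Tool frame: the origin (TCP) lies on the mounting face of the last link; the fingertips stand 182 mm ahead of it and the grasp point (between the pads) lies 164 mm ahead of it (r.tcp_to_grasp is the distance from the TCP to the grasp point, in m); z points along the fingers, y is the line along which they close (so a half turn about z gives the same grasp; the last joint's range is limited). The gripper opens to 87 mm and grips with 3 to 60 N. Pads are 19 mm wide; open, the fingers measure 117 mm over their backs; the gripper's body (75 mm by 190 mm) begins 51 mm behind the grasp point.
Start: joints at [-56.803, 22.042, 0.453, 0, -68.411, -14.817], TCP at [0.197, -0.593, 0.405] pointing down, gripper open.
Joint ranges: [-179.83, 179.83], [-69.29, 118.12], [-61.27, 80.66], [-181.25, 117.63], [-171.15, -9.14], [-177.46, 177.46]. Speed limits (degrees/s): [159.86, 159.86, 180, 180, 180, 180].

INTERFACE

Orientations are given as a 3x3 rotation matrix whose columns are the frame's x, y, z axes.
In Python, from station import sense, eyes, r gives the robot as it stands.
- The arm moves only by the tool jog_arm, never from a script. Its argument "increments" is a list of rows, each a list of 4 numbers: the shift along the tool's x, y, z normalised to -1 to 1, where 1 is 0.02 m, then the turn about the tool's z normalised to -1 to 1, where 1 is 0.08 rad. A call has 1 to 10 rows; each row shifts and turns the commanded pose from where the row before left it, along the tool's axes as they then stand; what a row does not reach is not made up. A row lasts 1/10 s, in which the tool goes at most 50 mm and 8.59 degrees, less where a joint would pass 70% of its speed; a pose out of reach is approached as far as the arm can. A call with a number of a shift or a turn outside -1 to 1 is refused whole. A call with a gripper value outside its range is refused whole. "grip" is the finger opening in mm, from 0 to 87, set as the call begins (left out, the last holds). The fingers move at their own pace and stop on an object; the grip force is fixed at half the most. Time passes only in rows, so rows that do not move let the fingers close. It gives the time, the measured TCP pose, the force, the opening and the grip force at its end, in the units of the state.
- sense(): the state, without advancing time (a new reading comes with each control period).
- eyes.capture(name): name is "scene" or "side" or "wrist"; returns the picture (400x640x3 uint8, blue, green, red); there is no depth.
- eyes.get_calibration(name): a dict with "camera_matrix" (3x3 intrinsics, pixels), "R" (3x3) and "t" (3): a world point X has camera coordinates R X + t; the wrist camera has in their place "T_tool_cam" (4x4, takes a point from camera to tool coordinates, whose origin is the TCP and whose axes are the flange's). Camera axes: x right, y down, z forward; pixel columns grow to the right and rows downward; lengths in m; the calibration is good to about 2 mm. A picture is of the moment at which its call begins: read the wrist's pose just before it. get_calibration takes no time and is no camera call.
- r.finish_job(): hands the job in; it is judged then, once.
Trained networks look in the newest picture that a camera, given by its name, has taken for a name from the list of things; names that differ only in an ending like _2 or _b are one class to them, and where a whole thing is asked for, a point or a joint stands for the part that bears it (a point fixed in the world has none). Each returns a list of dicts, best first, with "conf" (0 to 1); they miss things now and then, are a little off and sometimes report something else, mostly with a low value. They report only what shows in the picture. A call takes as long as a camera call.
- eyes.spot_in(camera, name): "centre" ([x, y, z] in m, in world coordinates, good to about 4 mm: the middle of the surface that is visible of it).
- eyes.outline_of(camera, name): "mask" (400x640 bool, what is visible of it).
The state is a dict: "time_s": time; "joints": joint angles; "joint_velocities": joint speeds; "effort": joint torques, N m; "tcp_pos": TCP position; "ee_rot": TCP orientation; "wrist_force": force on the tool from outside, world axes, zero at the start; "moment": the same for the moment, N m; "gripper_width": opening from 0.0 (shut) to 1.0 (fully open); "gripper_force": force on a finger pad.
Only numpy, scipy, OpenCV 4.12 (cv2) and the standard library are available. Lean on these libraries where they do the work, as an engineer would, in place of code of your own. Each camera call takes 0.05 s, during which the arm holds its last target. There are 200 camera calls.

TASK

Two reagent bottles have been left standing on the lid of the bottle warmer. Set both upright on the low white shelf so that they and the two bottles already there make one straight, unbroken row along the middle of the shelf, a finger's width (10 to 25 mm) between neighbours, adding at either end of the standing pair, which stays where it is. Then lift the warmer's lid by its handle and hold it open at 50 degrees so that the technician can load the warmer: the lid falls shut by itself, so never let it drop, and finish while still holding it there; leave everything else on the bench alone.

Things in the scene. Friction and masses are not known exactly. Their poses are not given: they have to be found in the camera images.
- warmer: fixed white steel box, 250 mm deep (its x), 270 wide (its y); a grey sloped control panel, at most 93 mm high, reaches 180 mm out from the centre on its -x side. Origin on the bench under the box's centre, z up. Lid handle on the -x side, hinge on the +x side; the closed lid's flat top is 124 mm above the bench. Stands left or right of the shelf.
- lid (a joint): hinge angle of the lid, rad: 0 closed, growing as its front (-x) edge rises, stop at 1.30; 50 degrees is 0.873. The lid is a steel plate 252 x 272 x 12 mm, about 0.6 kg, that pivots freely and falls shut from every angle when let go.
- lid_hinge (a point): middle of the hinge line, which runs along the warmer's y: 125 mm from the warmer's origin towards its +x, 112 mm above the bench. Its axes turn with the lid.
- lid_handle (a point): lid handle, a dark steel bow on top near the front edge. Origin: middle of its round bar (12 mm thick, along the warmer's y, posts 110 mm apart), 38 mm above the lid's top, 220 mm from the hinge line along the lid and 50 mm above it when closed (162 mm above the bench). Turns with the lid; pinched across from above, the bar pivots between the fingers, so the gripper may keep pointing down.
- shelf: low white bench shelf, fixed: board 100 mm deep (its x) by 320 mm long (its y), top face 75 mm above the bench, with a lip 12 mm high along its +x edge. Origin on the bench under the board's centre, z up; the row runs along the shelf's y at its x = 0.
- bottle_a: amber reagent bottle, white cap, about 110 g: body 44 mm across up to 56 mm, then a shoulder, cap 27 mm across, 85 mm tall in all; origin at the centre of its underside, z up. It stands on the warmer's lid, on the half towards the warmer's +y, 95 to 150 mm behind the handle's bar.
- bottle_b: amber reagent bottle, white cap, about 110 g: body 44 mm across up to 56 mm, then a shoulder, cap 27 mm across, 85 mm tall in all; origin at the centre of its underside, z up. It stands on the warmer's lid, on the half towards the warmer's -y, 95 to 150 mm behind the handle's bar.
- bottle_c: amber reagent bottle, white cap, about 110 g: body 44 mm across up to 56 mm, then a shoulder, cap 27 mm across, 85 mm tall in all; origin at the centre of its underside, z up. It stands on the shelf already, the one nearer the shelf's +y end of the pair. There may be room for two more at one end of the pair or one at each end.
- bottle_d: amber reagent bottle, white cap, about 110 g: body 44 mm across up to 56 mm, then a shoulder, cap 27 mm across, 85 mm tall in all; origin at the centre of its underside, z up. It stands on the shelf already, 60 mm from bottle_c (centre to centre) towards the shelf's -y end.
- tube_rack: bystander: grey plastic rack full of capped tubes, 100 x 200 mm, 92 mm tall; origin at the centre of its underside
- tip_box: bystander: white box of pipette tips, 85 x 120 mm, 60 mm tall; origin at the centre of its underside
- jar: bystander: small clear specimen jar with a white screw cap, 49 mm across, 53 mm tall; origin at the centre of its underside
- beaker: bystander: glass beaker, 66 mm across, 70 mm tall; origin at the centre of its underside
- timer: bystander: flat white bench timer, 65 x 65 mm, 18 mm tall; origin at the centre of its underside
- pipette: bystander: pipette lying on the bench, 260 mm long along its own x, 26 mm tall; origin at the centre of its underside

How it is judged (in metres and radians):
On the way, in this order (a step that is already met when the one before it is completed fails the run):
1. both bottles from the lid stand in the row on the shelf, let go (x of bottle_a in the frame of shelf between -0.013 and 0.013 m and z of bottle_a in the frame of shelf between 0.071 and 0.079 m and angle between each of bottle_a, bottle_b's own z axis and vertical below 0.1 rad and linear speed of each of bottle_a, bottle_b below 0.02 m/s and contact force between each of bottle_a, bottle_b and the arm below 0.1 N and contact force between each of bottle_a, bottle_b and the fingers below 0.1 N and x of bottle_b in the frame of shelf between -0.013 and 0.013 m and z of bottle_b in the frame of shelf between 0.071 and 0.079 m and ((horizontal distance between bottle_a and bottle_b between 0.046 and 0.076 m and horizontal distance between bottle_b and bottle_c between 0.046 and 0.076 m and horizontal distance between bottle_c and bottle_d between 0.046 and 0.076 m and horizontal distance between bottle_a and bottle_c above 0.088 m and horizontal distance between bottle_b and bottle_d above 0.088 m) or (horizontal distance between bottle_b and bottle_a between 0.046 and 0.076 m and horizontal distance between bottle_a and bottle_c between 0.046 and 0.076 m and horizontal distance between bottle_c and bottle_d between 0.046 and 0.076 m and horizontal distance between bottle_b and bottle_c above 0.088 m and horizontal distance between bottle_a and bottle_d above 0.088 m) or (horizontal distance between bottle_a and bottle_c between 0.046 and 0.076 m and horizontal distance between bottle_c and bottle_d between 0.046 and 0.076 m and horizontal distance between bottle_d and bottle_b between 0.046 and 0.076 m and horizontal distance between bottle_a and bottle_d above 0.088 m and horizontal distance between bottle_c and bottle_b above 0.088 m) or (horizontal distance between bottle_b and bottle_c between 0.046 and 0.076 m and horizontal distance between bottle_c and bottle_d between 0.046 and 0.076 m and horizontal distance between bottle_d and bottle_a between 0.046 and 0.076 m and horizontal distance between bottle_b and bottle_d above 0.088 m and horizontal distance between bottle_c and bottle_a above 0.088 m) or (horizontal distance between bottle_c and bottle_d between 0.046 and 0.076 m and horizontal distance between bottle_d and bottle_a between 0.046 and 0.076 m and horizontal distance between bottle_a and bottle_b between 0.046 and 0.076 m and horizontal distance between bottle_c and bottle_a above 0.088 m and horizontal distance between bottle_d and bottle_b above 0.088 m) or (horizontal distance between bottle_c and bottle_d between 0.046 and 0.076 m and horizontal distance between bottle_d and bottle_b between 0.046 and 0.076 m and horizontal distance between bottle_b and bottle_a between 0.046 and 0.076 m and horizontal distance between bottle_c and bottle_b above 0.088 m and horizontal distance between bottle_d and bottle_a above 0.088 m))), for 0.2 s.
2. the lid is held by its handle at 50 degrees (value of joint lid between 0.768 and 0.977 rad and contact force between any of lid_c1, lid_c2, lid_c3 and the fingers above 0.5 N), for 0.2 s.
At the end, for the whole second after the job is handed in: The lid is held still at 50 degrees, give or take 6, by the robot's fingers on its handle; bottle_a and bottle_b stand upright on the shelf, released, within 13 mm of its middle line, and the four bottles form one row with neighbours' centres 46 to 76 mm apart (gaps of 2 to 32 mm) (all of step 1 and all of step 2 and velocity of joint lid between -0.1 and 0.1 rad/s); the arm keeps its last pose, push and grip.
It fails at once if a reagent bottle is tipped by more than 30 degrees (angle between any of bottle_a, bottle_b, bottle_c, bottle_d's own z axis and vertical above 0.52 rad).
It fails at once if the standing pair is shifted by more than 15 mm (distance of any of bottle_c, bottle_d from where it was at the start of the episode above 0.015 m).
It fails at once if the lid drops (velocity of joint lid below -1.5 rad/s).
It fails at once if a bystander is moved by more than 30 mm (distance of any of tube_rack, tip_box, jar, beaker, timer, pipette from where it was at the start of the episode above 0.03 m).
It also fails if it takes over 72 s, if anything falls off the work surface, if the arm or the gripper's body presses on something with over 40 N, if the wrist force passes 120 N, or if a joint passes its speed limit or range.

## Working session

There is one attempt and no reset: what is moved stays moved. The work goes in short steps, Python scripts to look and compute and a tool call to move; the robot and the scene stay as the last step left them, time stands still between calls to the robot, and variables do not carry over. Pictures are saved under pics/ and viewed, at most 10 in all, crops included, and the job is handed in when it is done.

Besides the shell and the picture viewer there is one more tool, called as name(argument=value, ...), one argument or row to a line, values as JSON. jog_arm: Moves the arm, as the interface text tells. Its arguments: {"type":"object","properties":{"increments":{"type":"array"},"grip":{"type":"number"}},"required":["increments"]}

```bash
mkdir -p pics; ls; cat > h.py <<'E'
import numpy as np, cv2
from station import sense, eyes, r
E
python3 - <<'E'
from h import *
s=sense(); print(s['time_s'],s['tcp_pos'],np.round(s['ee_rot'],3).tolist())
ims=[]
for c in ('scene','side'):
    im=eyes.capture(c); ims.append(im)
    k=eyes.get_calibration(c); print(c,np.round(k['camera_matrix'],1).tolist(),np.round(-np.array(k['R']).T@k['t'],3))
    for n in ('warmer','lid','lid_handle','lid_hinge','shelf','bottle_a','tube_rack','tip_box','jar','beaker','timer','pipette'):
        try: print(n,[(np.round(d['centre'],3).tolist(),round(d['conf'],2)) for d in eyes.spot_in(c,n)])
        except Exception as e: print(n,e)
cv2.imwrite('pics/scene.png',ims[0]);cv2.imwrite('pics/side.png',ims[1])
E
```

```text
pics
0.0 [ 0.19705076 -0.59290817  0.40364243] [[-0.949, -0.315, -0.001], [-0.315, 0.949, 0.002], [0.0, 0.002, -1.0]]
scene [[384.4, 0.0, 317.2], [0.0, 384.4, 198.9], [0.0, 0.0, 1.0]] [ 1.359 -0.18   1.031]
warmer [([0.635, 0.232, 0.126], 0.58)]
lid [([0.586, 0.244, 0.123], 0.92)]
lid_handle [([0.587, 0.242, 0.126], 0.71)]
lid_hinge [([0.593, 0.247, 0.124], 0.85)]
shelf [([0.575, -0.272, 0.074], 0.56)]
bottle_a [([0.559, -0.197, 0.133], 0.73), ([0.641, 0.314, 0.179], 0.71), ([0.549, -0.132, 0.134], 0.7), ([0.6, 0.187, 0.177], 0.58)]
tube_rack [([0.537, 0.535, 0.06], 0.94)]
tip_box [([0.513, -0.532, 0.056], 0.83)]
jar [([0.627, -0.001, 0.055], 0.57)]
beaker [([0.755, -0.135, 0.05], 0.81), ([0.599, 0.187, 0.175], 0.22)]
timer [([0.436, -0.003, 0.019], 0.79)]
pipette [([0.813, 0.058, 0.023], 0.75), ([0.573, -0.274, 0.073], 0.64)]
side [[393.3, 0.0, 327.0], [0.0, 393.3, 193.7], [0.0, 0.0, 1.0]] [ 0.303 -1.219  1.029]
warmer [([0.565, 0.151, 0.126], 0.58)]
lid [([0.562, 0.224, 0.125], 0.84)]
lid_handle [([0.557, 0.22, 0.127], 0.37)]
lid_hinge [([0.562, 0.223, 0.123], 0.85), ([0.53, -0.142, 0.132], 0.45)]
shelf [([0.55, -0.321, 0.075], 0.73)]
bottle_a [([0.54, -0.208, 0.129], 0.81), ([0.584, 0.181, 0.168], 0.74), ([0.527, -0.142, 0.134], 0.72), ([0.629, 0.308, 0.17], 0.55)]
tube_rack [([0.509, 0.561, 0.07], 0.87)]
tip_box [([0.485, -0.561, 0.051], 0.82)]
jar [([0.486, -0.555, 0.052], 0.69), ([0.618, -0.016, 0.051], 0.58)]
beaker [([0.767, -0.15, 0.046], 0.6)]
timer [([0.424, -0.013, 0.021], 0.57)]
pipette [([0.799, 0.05, 0.016], 0.71), ([0.567, 0.149, 0.126], 0.43)]
```

View pics/scene.png

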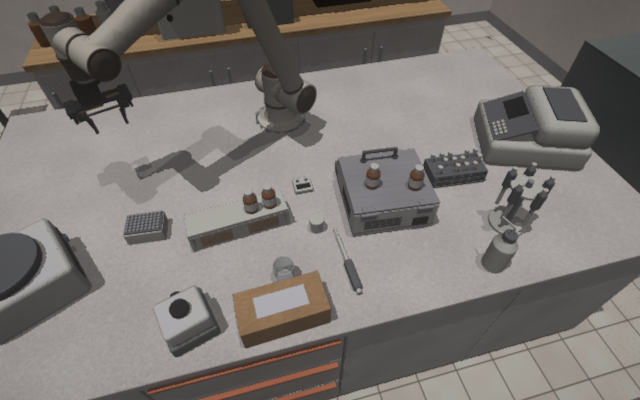

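View pics/side.png

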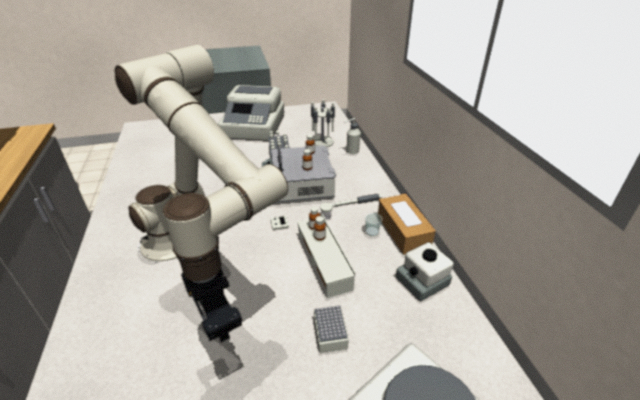

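```bash
cat >> h.py <<'E'
from scipy.optimize import minimize
def cal(c):
    k=eyes.get_calibration(c); K=np.array(k['camera_matrix'])
    if c!='wrist': return K,np.array(k['R']),np.array(k['t'])
    s=sense(); T=np.eye(4); T[:3,:3]=s['ee_rot']; T[:3,3]=s['tcp_pos']
    M=np.linalg.inv(T@np.array(k['T_tool_cam'])); return K,M[:3,:3],M[:3,3]
def proj(C,P):
    K,R,t=C; q=(np.atleast_2d(P)@R.T+t)@K.T; return q[:,:2]/q[:,2:]
A=np.linspace(0,2*np.pi,40)
ring=lambda rad,z: np.c_[rad*np.cos(A),rad*np.sin(A),0*A+z]
BOT=[np.r_[ring(.022,0),ring(.022,.056)],np.r_[ring(.022,.056),ring(.0135,.066)],np.r_[ring(.0135,.06),ring(.0135,.085)]]
def box(dx,dy,z0,z1,cx=0,cy=0): return np.array([[cx+i*dx/2,cy+j*dy/2,z] for i in(-1,1) for j in(-1,1) for z in(z0,z1)])
LID=[box(.252,.272,.112,.124)]
HAND=[box(.012,.122,.156,.168,-.095)]+[box(.012,.012,.124,.168,-.095,s*.055) for s in(-1,1)]
SHELF=[box(.1,.32,0,.075),box(.006,.32,.075,.087,.047)]
def render(C,parts,p,z=0,F=4):
    x,y,a=p; R=np.array([[np.cos(a),-np.sin(a),0],[np.sin(a),np.cos(a),0],[0,0,1]])
    m=np.zeros((400*F,640*F),np.uint8)
    for P in parts:
        u=proj(C,P@R.T+[x,y,z]); cv2.fillConvexPoly(m,cv2.convexHull(np.round((u+.5)*F*16-8).astype(np.int32)),1,shift=4)
    return m
def fit(views,parts,p0,z=0,yaw=True,hull=False,ignore=None):
    # views: list of (C,mask); maximise IoU
    F=4; ms=[]
    for C,m in views:
        M=cv2.resize(m.astype(np.float32),None,fx=F,fy=F,interpolation=cv2.INTER_LINEAR)>.5
        ms.append((C,M))
    def f(p):
        q=np.r_[p[:2],p[2]*5 if yaw else 0]; s=0
        for i,(C,M) in enumerate(ms):
            m=render(C,parts,q,z,F)>0
            if ignore is not None:
                g=ignore[i]; s-=(m&M&~g).sum()/((m|M)&~g).sum()
            else: s-=(m&M).sum()/(m|M).sum()
        return s/len(ms)
    p=np.r_[p0[:2],p0[2]/5] if yaw else np.array(p0[:2])
    d=.01*np.eye(len(p)); 
    o=minimize(f,p,method='Nelder-Mead',options=dict(initial_simplex=np.r_[[p],p+d],xatol=2e-4,fatol=1e-5,maxiter=150))
    o=minimize(f,o.x,method='Nelder-Mead',options=dict(initial_simplex=np.r_[[o.x],o.x-.5*d],xatol=2e-4,fatol=1e-5,maxiter=100))
    return (np.r_[o.x[:2],o.x[2]*5] if yaw else o.x),-o.fun
E
cat > m1.py <<'E'
from h import *
V={}
up=lambda m: cv2.resize(cv2.dilate(m.astype(np.uint8),np.ones((3,3))),None,fx=4,fy=4,interpolation=cv2.INTER_NEAREST)>0
for c in ('scene','side'):
    eyes.capture(c); C=cal(c)
    B=[d['mask'] for d in eyes.outline_of(c,'bottle_a') if d['conf']>.3]
    L=eyes.outline_of(c,'lid')[0]['mask']; S=eyes.outline_of(c,'shelf')
    print(c,len(B),L.sum(),[(d['mask'].sum(),round(d['conf'],2)) for d in S]); S=S[0]['mask']
    V[c]=(C,B,L,S,up(np.any(B,axis=0)))
np.save('pics/V.npy',V,allow_pickle=True)
for c in V:
    C,B,L,S,I=V[c]
    for p0,z in (((.548,-.137),.075),((.55,-.2),.075),((.59,.185),.124),((.635,.31),.124)):
        u=render(C,BOT,(*p0,0),z,1)>0; cu=np.argwhere(u).mean(0)
        b=min(B,key=lambda m:np.linalg.norm(np.argwhere(m).mean(0)-cu))
        print(c,'bottle',*fit([(C,b)],BOT,p0,z,yaw=False))
    print(c,'shelf',*fit([(C,S)],SHELF,(.565,-.28,.1),ignore=[I]))
    print(c,'lid',*fit([(C,L)],LID+HAND,(.58,.24,.1),ignore=[I]))
W=list(V.values())
print('shelf',*fit([(w[0],w[3]) for w in W],SHELF,(.565,-.28,.1),ignore=[w[4] for w in W]))
print('lid',*fit([(w[0],w[2]) for w in W],LID+HAND,(.58,.24,.1),ignore=[w[4] for w in W]))
E
time python3 m1.py
```

```text
scene 4 4187 [(np.int64(3049), 0.56)]
side 4 1586 [(np.int64(2311), 0.85)]
scene bottle [ 0.53779406 -0.13520783] 0.9096920460986209
scene bottle [ 0.54241509 -0.19541157] 0.9156474820143885
scene bottle [0.58309154 0.19330861] 0.9160644802668149
scene bottle [0.62111115 0.32343276] 0.836604870956016
scene shelf [ 0.53847012 -0.24591382  0.11967993] 0.8613900784477204
scene lid [ 0.56704721  0.25109518 -0.08353616] 0.9349525725783271
side bottle [ 0.53802516 -0.12736138] 0.6809116809116809
side bottle [ 0.54244031 -0.19343109] 0.9308462238398544
side bottle [0.58407881 0.20109024] 0.9010819165378671
side bottle [0.62774333 0.33564856] 0.8247167138810199
side shelf [ 0.54755599 -0.24211358  0.09365324] 0.9034873246686398
side lid [ 0.5703439   0.25356217 -0.07510876] 0.8784687945596139
shelf [ 0.54592995 -0.24524158  0.0978075 ] 0.8734204764534619
lid [ 0.56923518  0.25135351 -0.07995006] 0.903359797103784
real	0m28.645s
user	0m22.306s
sys	0m0.448s
```

jog_arm(
  increments=[
    [0,0,0,-1],
    [0,0,0,-1],
    [0,0,0,-1],
    [0,0,0,-1],
    [0,0,0,-1],
    [0,0,0,-1],
    [0,0,0,-1],
    [0,0,0,-1],
  ],
  grip=87,
)

```text
time_s: 2.5
tcp_pos: [0.1971, -0.5931, 0.4047]
ee_rot: [[-0.57, -0.822, -0.0], [-0.822, 0.57, -0.0], [0.0, -0.0, -1.0]]
wrist_force: [0.1, -0.7, -0.4]
gripper_width: 1.002
gripper_force: 0.0
```

jog_arm(
  increments=[
    [0,0,0,-1],
    [0,0,0,-1],
    [0,0,0,-1],
    [0,0,0,-1],
    [0,0,0,-1],
    [0,0,0,-1],
    [0,0,0,-1],
    [0,0,0,-0.6],
  ],
)

```text
time_s: 3.3
tcp_pos: [0.1971, -0.5931, 0.4047]
ee_rot: [[0.001, -1.0, -0.0], [-1.0, -0.001, 0.0], [-0.0, 0.0, -1.0]]
wrist_force: [-0.4, 0.1, 0.3]
gripper_width: 0.996
gripper_force: 0.0
```

jog_arm(
  increments=[
    [-1,-0.66,0,0],
    [-1,-0.66,0,0],
    [-1,-0.66,0,0],
    [-1,-0.66,0,0],
    [-1,-0.66,0,0],
    [-1,-0.66,0,0],
    [-1,-0.66,0,0],
    [-1,-0.66,0,0],
    [-1,-0.66,0,0],
    [-1,-0.66,0,0],
  ],
)

```text
time_s: 4.3
tcp_pos: [0.3299, -0.3925, 0.4049]
ee_rot: [[-0.002, -1.0, 0.0], [-1.0, 0.002, -0.0], [0.0, -0.0, -1.0]]
wrist_force: [0.3, -0.6, 0.8]
gripper_width: 1.004
gripper_force: 0.0
```

jog_arm(
  increments=[
    [-1,-0.66,0,0],
    [-1,-0.66,0,0],
    [-1,-0.66,0,0],
    [-1,-0.66,0,0],
    [-1,-0.66,0,0],
    [-1,-0.66,0,0],
    [-1,-0.66,0,0],
    [0,0,0,0],
  ],
)

```text
time_s: 5.1
tcp_pos: [0.4233, -0.252, 0.405]
ee_rot: [[0.001, -1.0, 0.001], [-1.0, -0.001, -0.0], [0.0, -0.001, -1.0]]
wrist_force: [1.0, -0.3, -0.8]
gripper_width: 0.994
gripper_force: 0.0
```

```bash
cat > w.py <<'E'
from h import *
import sys
print(sense()['tcp_pos'],np.round(sense()['joints'],1)); C=cal('wrist')
im=eyes.capture('wrist'); cv2.imwrite(sys.argv[1],im)
print('cam at',-C[1].T@C[2],'fwd',C[1][2])
z=float(sys.argv[2])
for d in eyes.outline_of('wrist','bottle_a'):
    m=d['mask']; c=np.argwhere(m).mean(0)[::-1]; K,R,t=C; o=-R.T@t
    ray=R.T@np.linalg.inv(K)@np.r_[c,1]; p0=(o+ray*(z+.05-o[2])/ray[2])[:2]
    edge=m[0].any()|m[-1].any()|m[:,0].any()|m[:,-1].any()
    print('bottle',round(d['conf'],2),np.round(c),'edge' if edge else '',m.sum(),*fit([(C,m)],BOT,p0,z,yaw=False))
E
python3 w.py pics/w1.png .075
```

```text
[ 0.42326498 -0.25204807  0.40499298] [-11.8   9.1 -17.6  -0.  -63.3  11.9]
cam at [ 0.4225789  -0.32114035  0.38475622] fwd [ 7.57035981e-04  2.55705544e-01 -9.66754416e-01]
bottle 0.68 [214. 315.]  507 [ 0.50926107 -0.15849181] 0.1499768754046804
bottle 0.62 [186. 245.]  1144 [ 0.53165404 -0.2204641 ] 0.32959192865507614
```

View pics/w1.png

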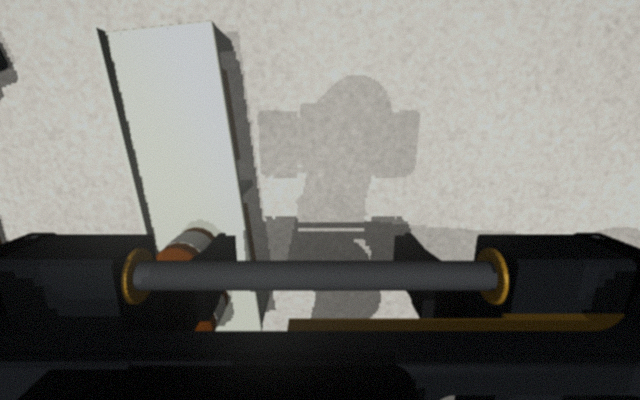

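```bash
python3 - <<'E'
from h import *
K,R,t=cal('wrist'); o=-R.T@t
def w(u,v,z):
    ray=R.T@np.linalg.inv(K)@np.array([u,v,1]); return (o+ray*(z-o[2])/ray[2])
a,b,c,e=w(212,23,.075),w(247,240,.075),w(97,30,.087),w(148,235,.087)
print(a,b,c,e, np.arctan2(-(b-a)[0],(b-a)[1]),np.arctan2(-(e-c)[0],(e-c)[1]),np.linalg.norm(a-c))
for p in [(.546,-.245,.09),(.546,-.245,.08)]:
    x,y,s=p; Rm=np.array([[np.cos(s),-np.sin(s)],[np.sin(s),np.cos(s)]])
    print([np.round(proj((K,R,t),np.r_[Rm@q[:2]+[x,y],q[2]])) for q in ([-.05,-.16,.075],[.05,-.16,.087],[-.05,.03,.075],[.05,.03,.087])])
E
```

```text
[ 0.51195479 -0.40610306  0.075     ] [ 0.49236705 -0.20233691  0.075     ] [ 0.60678829 -0.39754864  0.087     ] [ 0.58845711 -0.21234682  0.087     ] 0.09583403635516062 0.0986581352853181 0.09597172120171449
[array([[213.,  20.]]), array([[93., 27.]]), array([[245., 224.]]), array([[144., 237.]])]
[array([[215.,  20.]]), array([[94., 26.]]), array([[245., 225.]]), array([[143., 236.]])]
```

jog_arm(
  increments=[
    [-1,-0.36,0,0],
    [-1,-0.36,0,0],
    [-1,-0.36,0,0],
    [-1,-0.36,0,0],
    [-1,-0.36,0,0],
    [-1,-0.36,0,0],
    [-1,-0.36,0,0],
    [-1,-0.36,0,0],
    [-1,-0.36,0,0],
    [-1,-0.36,0,0],
  ],
)

```text
time_s: 6.2
tcp_pos: [0.4946, -0.0539, 0.4048]
ee_rot: [[-0.003, -1.0, 0.0], [-1.0, 0.003, -0.0], [0.0, -0.0, -1.0]]
wrist_force: [0.5, -0.6, 0.2]
gripper_width: 0.999
gripper_force: 0.0
```

jog_arm(
  increments=[
    [-1,-0.36,0,0],
    [-1,-0.36,0,0],
    [-1,-0.36,0,0],
    [-1,-0.36,0,0],
    [-1,-0.36,0,0],
    [-1,-0.36,0,0],
    [-1,-0.36,0,0],
    [-1,-0.36,0,0],
    [-1,-0.36,0,0],
    [-1,-0.36,0,0],
  ],
)

```text
time_s: 7.2
tcp_pos: [0.5676, 0.1475, 0.4047]
ee_rot: [[-0.002, -1.0, -0.0], [-1.0, 0.002, -0.0], [0.0, 0.0, -1.0]]
wrist_force: [-0.6, 0.3, 0.1]
gripper_width: 0.996
gripper_force: 0.0
```

jog_arm(
  increments=[
    [-1,-0.36,0,0],
    [-1,-0.36,0,0],
    [-0.45,-0.1,0,0],
    [0,0,0,0],
    [0,0,0,0],
  ],
)

```text
time_s: 7.7
tcp_pos: [0.5833, 0.1951, 0.4045]
ee_rot: [[-0.002, -1.0, -0.001], [-1.0, 0.002, -0.0], [0.0, 0.001, -1.0]]
wrist_force: [-0.9, -0.2, -0.6]
gripper_width: 0.998
gripper_force: 0.0
```

jog_arm(
  increments=[
    [0,0,0.5,0],
    [0,0,0.5,0],
    [0,0,0.5,0],
  ],
)

```text
time_s: 8.0
tcp_pos: [0.5832, 0.1944, 0.3736]
ee_rot: [[-0.003, -1.0, -0.001], [-1.0, 0.003, -0.0], [0.0, 0.001, -1.0]]
wrist_force: [0.3, -0.5, -0.2]
gripper_width: 0.999
gripper_force: 0.0
```

```bash
python3 - <<'E'
from h import *
a=eyes.capture('scene')[110:240,320:470]; b=eyes.capture('side')[110:210,250:370]
f=lambda i:cv2.resize(i,(400,400),interpolation=cv2.INTER_CUBIC)
cv2.imwrite('pics/g1.png',np.hstack([f(a),f(b)]))
E
```

```text
(no output)
```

View pics/g1.png

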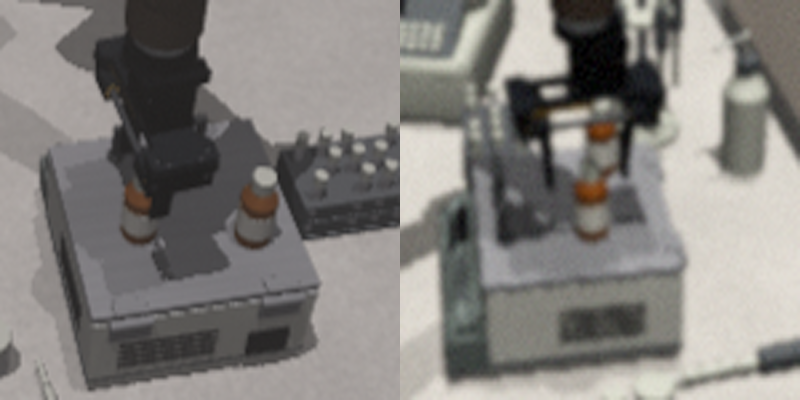

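```bash
python3 - <<'E'
from h import *
for c,(u0,v0,w,h) in dict(scene=(320,110,150,130),side=(250,110,120,100)).items():
    C=cal(c)
    for n,P in dict(tipnear=(.583+.051,.195,.192),tipfar=(.583-.051,.195,.192),botbase=(.5835,.197,.124),cap=(.5835,.197,.209)).items():
        p=proj(C,np.array(P))[0]; print(c,n,np.round([(p[0]-u0)*400/w,(p[1]-v0)*400/h]))
E
```

```text
scene tipnear [160. 216.]
scene tipfar [130. 147.]
scene botbase [141. 227.]
scene cap [148. 168.]
side tipnear [226. 169.]
side tipfar [147. 181.]
side botbase [189. 229.]
side cap [187. 160.]
```

jog_arm(
  increments=[
    [0,0,0.5,0],
    [0,0,0.5,0],
    [0,0,0.5,0],
    [0,0,0.5,0],
    [0,0,0.15,0],
    [0,0,0,0],
  ],
)

```text
time_s: 8.7
tcp_pos: [0.5834, 0.1952, 0.3309]
ee_rot: [[-0.002, -1.0, -0.001], [-1.0, 0.002, -0.001], [0.001, 0.001, -1.0]]
wrist_force: [0.4, -0.1, -0.4]
gripper_width: 1.003
gripper_force: 0.0
```

jog_arm(
  increments=[
    [0,0,0,0],
    [0,0,0,0],
    [0,0,0,0],
    [0,0,0,0],
    [0,0,0,0],
    [0,0,0,0],
    [0,0,0,0],
    [0,0,0,0],
  ],
  grip=20,
)

```text
time_s: 9.5
tcp_pos: [0.5837, 0.1952, 0.332]
ee_rot: [[-0.002, -1.0, 0.001], [-1.0, 0.002, 0.0], [-0.0, -0.001, -1.0]]
wrist_force: [1.9, -0.2, 0.3]
gripper_width: 0.499
gripper_force: 30.0
```

jog_arm(
  increments=[
    [0,0,-0.3,0],
    [0,0,-0.7,0],
    [0,0,-1,0],
    [0,0,-1,0],
    [0,0,-1,0],
    [0.5,0.05,0,0],
    [1,0.08,0,0],
    [1,0.08,0,0],
    [1,0.08,0,0],
    [1,0.08,0,0],
  ],
)

```text
time_s: 10.5
tcp_pos: [0.5754, 0.1027, 0.4108]
ee_rot: [[-0.003, -1.0, -0.002], [-1.0, 0.003, -0.001], [0.001, 0.002, -1.0]]
wrist_force: [1.1, -0.2, 0.0]
gripper_width: 0.495
gripper_force: 30.0
```

jog_arm(
  increments=[
    [1,0.08,0,0],
    [1,0.08,0,0],
    [1,0.08,0,0],
    [1,0.08,0,0],
    [1,0.08,0,0],
    [1,0.08,0,0],
    [1,0.08,0,0],
    [1,0.08,0,0],
    [1,0.08,0,0],
    [1,0.08,0,0],
  ],
)

```text
time_s: 11.5
tcp_pos: [0.5584, -0.0972, 0.411]
ee_rot: [[-0.003, -1.0, -0.002], [-1.0, 0.003, -0.0], [0.0, 0.002, -1.0]]
wrist_force: [0.4, -0.3, -0.9]
gripper_width: 0.497
gripper_force: 30.0
```

jog_arm(
  increments=[
    [1,0.08,0,0],
    [1,0.08,0,0],
    [1,0.08,0,0],
    [1,0.08,0,0],
    [1,0.08,0,0],
    [1,0.08,0,0],
    [0.8,0.08,0,0],
    [0.6,0.08,0,0],
    [0.4,0.04,0,0],
    [0,0,0,0],
  ],
)

```text
time_s: 12.5
tcp_pos: [0.5452, -0.2517, 0.4115]
ee_rot: [[-0.003, -1.0, -0.0], [-1.0, 0.003, 0.0], [-0.0, 0.0, -1.0]]
wrist_force: [0.1, 0.4, 0.2]
gripper_width: 0.495
gripper_force: 30.0
```

```bash
cat > m2.py <<'E'
from h import *
import sys
s=sense(); print(s['time_s'],s['tcp_pos'],s['gripper_width'])
P=eval(sys.argv[1])
for c in ('scene','side'):
    eyes.capture(c); C=cal(c); B=eyes.outline_of(c,'bottle_a')
    for n,(p0,z) in P.items():
        cu=np.argwhere(render(C,BOT,(*p0,0),z,1)>0).mean(0)
        b=min(B,key=lambda d:np.linalg.norm(np.argwhere(d['mask']).mean(0)-cu))
        p,f=fit([(C,b['mask'])],BOT,p0,z,yaw=False); print(c,n,round(b['conf'],2),np.round(p,4),round(f,3))
E
python3 m2.py "dict(a=((.624,.329),.124),c=((.538,-.135),.075),d=((.542,-.195),.075))"
```

```text
12.5 [ 0.54524362 -0.25174019  0.41150679] 0.49481227703723335
scene a 0.72 [0.624 0.329] -0.0
scene c 0.72 [ 0.5371 -0.1357] 0.947
scene d 0.55 [ 0.5416 -0.1964] 0.859
side a 0.37 [0.6092 0.3405] 0.073
side c 0.66 [ 0.5791 -0.1   ] 0.915
side d 0.53 [ 0.5416 -0.1889] 0.704
```

jog_arm(
  increments=[
    [0.19,-0.09,0,0],
    [0,0,1,0],
    [0,0,1,0],
    [0,0,1,0],
    [0,0,1,0],
    [0,0,1,0],
    [0,0,0.5,0],
    [0,0,0.4,0],
    [0,0,0.2,0],
    [0,0,0,0],
  ],
)

```text
time_s: 13.7
tcp_pos: [0.5475, -0.2546, 0.2898]
ee_rot: [[-0.002, -1.0, 0.0], [-1.0, 0.002, -0.0], [0.0, -0.0, -1.0]]
wrist_force: [0.5, -0.3, -1.0]
gripper_width: 0.502
gripper_force: 30.0
```

jog_arm(
  increments=[
    [0,0,0.1,0],
    [0,0,0.1,0],
    [0,0,0,0],
  ],
)

```text
time_s: 14.0
tcp_pos: [0.5473, -0.2546, 0.2859]
ee_rot: [[-0.002, -1.0, 0.0], [-1.0, 0.002, 0.0], [-0.0, -0.0, -1.0]]
wrist_force: [0.1, 0.1, -1.2]
gripper_width: 0.492
gripper_force: 30.0
```

jog_arm(
  increments=[
    [0,0,0.05,0],
    [0,0,0.05,0],
    [0,0,0,0],
  ],
)

```text
time_s: 14.3
tcp_pos: [0.5473, -0.2546, 0.2837]
ee_rot: [[-0.002, -1.0, -0.0], [-1.0, 0.002, 0.0], [-0.0, 0.0, -1.0]]
wrist_force: [-0.3, -0.0, -1.1]
gripper_width: 0.496
gripper_force: 30.0
```

jog_arm(
  increments=[
    [0,0,0.05,0],
    [0,0,0,0],
  ],
)

```text
time_s: 14.5
tcp_pos: [0.5474, -0.2546, 0.283]
ee_rot: [[-0.002, -1.0, 0.0], [-1.0, 0.002, -0.0], [0.0, -0.0, -1.0]]
wrist_force: [0.3, -0.1, 0.8]
gripper_width: 0.493
gripper_force: 30.0
```

jog_arm(
  increments=[
    [0,0,0.03,0],
    [0,0,0,0],
  ],
)

```text
time_s: 14.7
tcp_pos: [0.5474, -0.2546, 0.283]
ee_rot: [[-0.002, -1.0, 0.0], [-1.0, 0.002, -0.0], [0.0, -0.0, -1.0]]
wrist_force: [-1.3, 1.0, 4.7]
gripper_width: 0.496
gripper_force: 30.0
```

jog_arm(
  increments=[
    [0,0,0,0],
    [0,0,0,0],
    [0,0,0,0],
    [0,0,0,0],
    [0,0,-0.5,0],
    [0,0,-1,0],
    [0,0,-1,0],
    [0,0,-1,0],
    [0,0,-1,0],
    [0,0,-1,0],
  ],
  grip=72,
)

```text
time_s: 15.7
tcp_pos: [0.5473, -0.2546, 0.3938]
ee_rot: [[-0.002, -1.0, 0.001], [-1.0, 0.002, -0.0], [0.0, -0.001, -1.0]]
wrist_force: [1.3, 0.3, 0.9]
gripper_width: 0.821
gripper_force: 0.0
```

jog_arm(
  increments=[
    [0,0,-1,0],
    [1,0.3,0,0],
    [1,0.3,0,0],
    [1,0.3,0,0],
    [1,0.3,0,0],
    [1,0.3,0,0],
    [0,0,0,0],
  ],
)

```text
time_s: 16.4
tcp_pos: [0.5164, -0.3563, 0.4127]
ee_rot: [[-0.005, -1.0, 0.0], [-1.0, 0.005, -0.001], [0.001, -0.0, -1.0]]
wrist_force: [-0.3, 0.1, 0.3]
gripper_width: 0.828
gripper_force: 0.0
```

```bash
python3 m2.py "dict(a=((.624,.329),.124),b=((.547,-.255),.075),c=((.538,-.135),.075),d=((.542,-.195),.075))"
```

```text
16.4 [ 0.51637661 -0.35632377  0.41266676] 0.8280009128688969
scene a 0.88 [0.6243 0.3229] 0.947
scene b 0.53 [ 0.543  -0.2581] 0.874
scene c 0.66 [ 0.538 -0.135] -0.0
scene d 0.66 [ 0.5432 -0.1958] 0.944
side a 0.55 [0.624 0.329] -0.0
side b 0.74 [ 0.5454 -0.2561] 0.916
side c 0.55 [ 0.5425 -0.192 ] 0.634
side d 0.55 [ 0.5425 -0.192 ] 0.634
```

jog_arm(
  increments=[
    [-1,-0.16,0,0],
    [-1,-0.16,0,0],
    [-1,-0.16,0,0],
    [-1,-0.16,0,0],
    [-1,-0.16,0,0],
    [-1,-0.16,0,0],
    [-1,-0.16,0,0],
    [-1,-0.16,0,0],
    [-1,-0.16,0,0],
    [-1,-0.16,0,0],
  ],
  grip=87,
)

```text
time_s: 17.6
tcp_pos: [0.5496, -0.1528, 0.4125]
ee_rot: [[-0.001, -1.0, 0.0], [-1.0, 0.001, 0.0], [-0.0, -0.0, -1.0]]
wrist_force: [0.1, -1.0, -0.8]
gripper_width: 1.0
gripper_force: 0.0
```

jog_arm(
  increments=[
    [-1,-0.16,0,0],
    [-1,-0.16,0,0],
    [-1,-0.16,0,0],
    [-1,-0.16,0,0],
    [-1,-0.16,0,0],
    [-1,-0.16,0,0],
    [-1,-0.16,0,0],
    [-1,-0.16,0,0],
    [-1,-0.16,0,0],
    [-1,-0.16,0,0],
  ],
)

```text
time_s: 18.6
tcp_pos: [0.5817, 0.0471, 0.4125]
ee_rot: [[-0.001, -1.0, 0.0], [-1.0, 0.001, 0.0], [-0.0, -0.0, -1.0]]
wrist_force: [-0.9, -0.3, 0.5]
gripper_width: 0.999
gripper_force: 0.0
```

jog_arm(
  increments=[
    [-1,-0.16,0,0],
    [-1,-0.16,0,0],
    [-1,-0.16,0,0],
    [-1,-0.16,0,0],
    [-1,-0.16,0,0],
    [-1,-0.16,0,0],
    [-1,-0.16,0,0],
    [-1,-0.16,0,0],
    [-1,-0.16,0,0],
    [-1,-0.16,0,0],
  ],
)

```text
time_s: 19.6
tcp_pos: [0.6146, 0.247, 0.4121]
ee_rot: [[-0.002, -1.0, -0.0], [-1.0, 0.002, -0.0], [0.0, 0.0, -1.0]]
wrist_force: [-0.1, -0.2, 0.2]
gripper_width: 1.0
gripper_force: 0.0
```

jog_arm(
  increments=[
    [-1,-0.16,0,0],
    [-1,-0.16,0,0],
    [-1,-0.16,0,0],
    [-0.8,-0.1,0,0],
    [0,0,0,0],
    [0,0,0,0],
  ],
)

```text
time_s: 20.2
tcp_pos: [0.6261, 0.3217, 0.4117]
ee_rot: [[-0.002, -1.0, -0.001], [-1.0, 0.002, -0.001], [0.001, 0.001, -1.0]]
wrist_force: [0.2, -0.7, 0.6]
gripper_width: 1.002
gripper_force: 0.0
```

jog_arm(
  increments=[
    [-0.06,0.1,0.5,0],
    [0,0,0.5,0],
    [0,0,0.5,0],
    [0,0,0.5,0],
    [0,0,0.5,0],
    [0,0,0.5,0],
    [0,0,0.5,0],
    [0,0,0.5,0],
    [0,0,0,0],
  ],
)

```text
time_s: 21.1
tcp_pos: [0.6238, 0.3223, 0.3298]
ee_rot: [[-0.002, -1.0, -0.003], [-1.0, 0.002, -0.002], [0.002, 0.003, -1.0]]
wrist_force: [0.2, 0.3, -0.7]
gripper_width: 1.003
gripper_force: 0.0
```

jog_arm(
  increments=[
    [0,0,0,0],
    [0,0,0,0],
    [0,0,0,0],
    [0,0,0,0],
    [0,0,0,0],
    [0,0,0,0],
    [0,0,0,0],
    [0,0,0,0],
  ],
  grip=20,
)

```text
time_s: 21.9
tcp_pos: [0.6243, 0.3225, 0.3324]
ee_rot: [[-0.002, -1.0, 0.001], [-1.0, 0.002, 0.0], [-0.0, -0.001, -1.0]]
wrist_force: [0.2, 0.5, 0.8]
gripper_width: 0.499
gripper_force: 30.0
```

jog_arm(
  increments=[
    [0,0,-0.3,0],
    [0,0,-0.7,0],
    [0,0,-1,0],
    [0,0,-1,0],
    [0,0,-1,0],
    [0.5,0.06,0,0],
    [1,0.11,0,0],
    [1,0.11,0,0],
    [1,0.11,0,0],
    [1,0.11,0,0],
  ],
)

```text
time_s: 22.9
tcp_pos: [0.6136, 0.2305, 0.4118]
ee_rot: [[-0.002, -1.0, -0.001], [-1.0, 0.002, -0.0], [0.0, 0.001, -1.0]]
wrist_force: [0.6, 0.2, -1.4]
gripper_width: 0.494
gripper_force: 30.0
```

jog_arm(
  increments=[
    [1,0.11,0,0],
    [1,0.11,0,0],
    [1,0.11,0,0],
    [1,0.11,0,0],
    [1,0.11,0,0],
    [1,0.11,0,0],
    [1,0.11,0,0],
    [1,0.11,0,0],
    [1,0.11,0,0],
    [1,0.11,0,0],
  ],
)

```text
time_s: 23.9
tcp_pos: [0.5913, 0.0309, 0.4122]
ee_rot: [[-0.002, -1.0, 0.0], [-1.0, 0.002, -0.0], [0.0, -0.0, -1.0]]
wrist_force: [-0.1, -0.4, -1.2]
gripper_width: 0.494
gripper_force: 30.0
```

jog_arm(
  increments=[
    [1,0.11,0,0],
    [1,0.11,0,0],
    [1,0.11,0,0],
    [1,0.11,0,0],
    [1,0.11,0,0],
    [1,0.11,0,0],
    [1,0.11,0,0],
    [1,0.11,0,0],
    [1,0.11,0,0],
    [1,0.11,0,0],
  ],
)

```text
time_s: 24.9
tcp_pos: [0.5686, -0.169, 0.4122]
ee_rot: [[-0.002, -1.0, 0.0], [-1.0, 0.002, -0.0], [0.0, -0.0, -1.0]]
wrist_force: [0.1, 0.3, -1.2]
gripper_width: 0.496
gripper_force: 30.0
```

jog_arm(
  increments=[
    [1,0.11,0,0],
    [1,0.11,0,0],
    [1,0.11,0,0],
    [1,0.11,0,0],
    [1,0.11,0,0],
    [0.8,0.1,0,0],
    [0.6,0.1,0,0],
    [0.4,0.05,0,0],
    [0,0,0,0],
    [0,0,0,0],
  ],
)

```text
time_s: 25.9
tcp_pos: [0.5529, -0.3032, 0.4121]
ee_rot: [[-0.002, -1.0, -0.0], [-1.0, 0.002, 0.0], [-0.0, 0.0, -1.0]]
wrist_force: [0.8, 0.0, -0.6]
gripper_width: 0.495
gripper_force: 30.0
```

jog_arm(
  increments=[
    [0.66,0.02,0,0],
    [0,0,1,0],
    [0,0,1,0],
    [0,0,1,0],
    [0,0,1,0],
    [0,0,1,0],
    [0,0,0.6,0],
    [0,0,0.4,0],
    [0,0,0.2,0],
    [0,0,0,0],
  ],
)

```text
time_s: 26.9
tcp_pos: [0.5526, -0.3167, 0.2882]
ee_rot: [[-0.002, -1.0, -0.0], [-1.0, 0.002, -0.0], [0.0, 0.0, -1.0]]
wrist_force: [-0.4, -0.2, -0.6]
gripper_width: 0.492
gripper_force: 30.0
```

jog_arm(
  increments=[
    [0,0,0.1,0],
    [0,0,0.05,0],
    [0,0,0,0],
  ],
)

```text
time_s: 27.2
tcp_pos: [0.5525, -0.3166, 0.2855]
ee_rot: [[-0.002, -1.0, 0.001], [-1.0, 0.002, -0.0], [0.0, -0.001, -1.0]]
wrist_force: [0.4, 0.5, -1.6]
gripper_width: 0.497
gripper_force: 30.0
```

jog_arm(
  increments=[
    [0,0,0.05,0],
    [0,0,0,0],
  ],
)

```text
time_s: 27.4
tcp_pos: [0.5524, -0.3166, 0.2842]
ee_rot: [[-0.002, -1.0, 0.0], [-1.0, 0.002, -0.0], [0.0, -0.0, -1.0]]
wrist_force: [0.4, 0.3, -1.1]
gripper_width: 0.498
gripper_force: 30.0
```

jog_arm(
  increments=[
    [0,0,0.05,0],
    [0,0,0,0],
  ],
)

```text
time_s: 27.6
tcp_pos: [0.5525, -0.3166, 0.2834]
ee_rot: [[-0.002, -1.0, 0.0], [-1.0, 0.002, -0.0], [0.0, -0.0, -1.0]]
wrist_force: [-0.3, 0.2, 1.3]
gripper_width: 0.496
gripper_force: 30.0
```

jog_arm(
  increments=[
    [0,0,0.03,0],
    [0,0,0,0],
  ],
)

```text
time_s: 27.8
tcp_pos: [0.5525, -0.3166, 0.2834]
ee_rot: [[-0.002, -1.0, 0.0], [-1.0, 0.002, -0.0], [0.0, -0.0, -1.0]]
wrist_force: [-1.0, 1.5, 4.7]
gripper_width: 0.496
gripper_force: 30.0
```

jog_arm(
  increments=[
    [0,0,0,0],
    [0,0,0,0],
    [0,0,0,0],
    [0,0,0,0],
    [0,0,-0.5,0],
    [0,0,-1,0],
    [0,0,-1,0],
    [0,0,-1,0],
    [0,0,-1,0],
    [0,0,-1,0],
  ],
  grip=72,
)

```text
time_s: 28.8
tcp_pos: [0.5523, -0.3166, 0.3943]
ee_rot: [[-0.002, -1.0, 0.001], [-1.0, 0.002, -0.0], [0.0, -0.001, -1.0]]
wrist_force: [-0.4, 0.3, -0.3]
gripper_width: 0.83
gripper_force: 0.0
```

jog_arm(
  increments=[
    [-1,0.13,-0.2,0],
    [-1,0.13,-0.2,0],
    [-1,0.13,-0.2,0],
    [-1,0.13,-0.2,0],
    [-1,0.13,0,0],
    [-1,0.13,0,0],
    [-1,0.13,0,0],
    [-1,0.13,0,0],
    [-1,0.13,0,0],
    [-1,0.13,0,0],
  ],
)

```text
time_s: 29.8
tcp_pos: [0.5266, -0.1158, 0.4094]
ee_rot: [[-0.002, -1.0, 0.001], [-1.0, 0.002, -0.0], [0.0, -0.001, -1.0]]
wrist_force: [0.0, 0.3, 0.6]
gripper_width: 0.825
gripper_force: 0.0
```

jog_arm(
  increments=[
    [-1,0.13,0,0],
    [-1,0.13,0,0],
    [0,0,0,0],
  ],
)

```text
time_s: 30.1
tcp_pos: [0.5214, -0.075, 0.4095]
ee_rot: [[0.001, -1.0, 0.001], [-1.0, -0.001, 0.0], [-0.0, -0.001, -1.0]]
wrist_force: [0.8, 0.4, 0.7]
gripper_width: 0.827
gripper_force: 0.0
```

```bash
cat > m3.py <<'E'
from h import *
V=[];H=[]
print(sense()['tcp_pos'])
for c in ('scene','side'):
    im=eyes.capture(c); cv2.imwrite('pics/end_%s.png'%c,im); C=cal(c)
    L=eyes.outline_of(c,'lid_handle')[0]; print(c,L['mask'].sum(),L['conf']); V.append((C,L['mask']))
    print(c,*fit(V[-1:],LID+HAND,(.569,.251,-.08)))
    p=np.array([.4743,.2586,.162]); print(proj(C,p))
print(*fit(V,LID+HAND,(.569,.251,-.08)))
E
python3 m3.py; python3 m2.py "dict(a=((.552,-.317),.075),b=((.547,-.257),.075),d=((.542,-.195),.075),c=((.538,-.135),.075))"
python3 - <<'E'
import cv2,numpy as np
a=cv2.imread('pics/end_scene.png')[130:260,170:450]; b=cv2.imread('pics/end_side.png')[120:300,240:400]
cv2.imwrite('pics/e1.png',np.vstack([cv2.resize(a,(640,297)),cv2.resize(b,(320,300*1))[:, :].repeat(2,1)[:, :640]]))
E
```

```text
[ 0.52143366 -0.0750481   0.4095346 ]
scene 5053 0.92
scene [ 0.56934737  0.24803004 -0.09374517] 0.9709453337360314
[[380.11255101 149.50364156]]
side 933 0.84
side [ 0.56558344  0.24651151 -0.09160683] 0.4411442483262325
[[278.680994   155.68944189]]
[ 0.56800485  0.24802583 -0.09386894] 0.7032651780153403
30.3 [ 0.52177691 -0.07700427  0.40889547] 0.8287984445796734
scene a 0.81 [ 0.5494 -0.3186] 0.821
scene b 0.58 [ 0.5442 -0.2573] 0.932
scene d 0.54 [ 0.5428 -0.1958] 0.941
scene c 0.63 [ 0.5396 -0.1355] 0.892
side a 0.5 [ 0.5493 -0.3159] 0.936
side b 0.49 [ 0.5454 -0.2491] 0.644
side d 0.5 [ 0.5462 -0.1773] 0.46
side c 0.6 [ 0.5384 -0.1224] 0.606
```

View pics/e1.png

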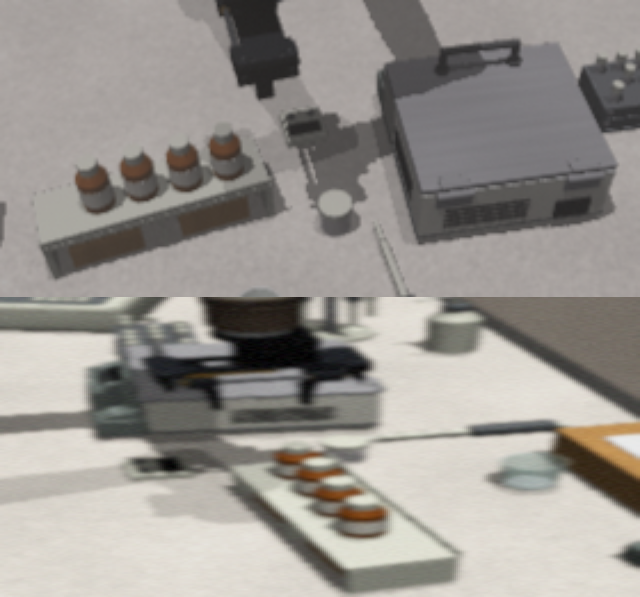

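jog_arm(
  increments=[
    [-1,0.14,0,0],
    [-1,0.14,0,0],
    [-1,0.14,0,0],
    [-1,0.14,0,0],
    [-1,0.14,0,0],
    [-1,0.14,0,0],
    [-1,0.14,0,0],
    [-1,0.14,0,0],
    [-1,0.14,0,0],
    [-1,0.14,0,0],
  ],
  grip=60,
)

```text
time_s: 31.5
tcp_pos: [0.4941, 0.124, 0.4085]
ee_rot: [[-0.003, -1.0, -0.0], [-1.0, 0.003, -0.0], [0.0, 0.0, -1.0]]
wrist_force: [1.1, 0.8, -0.0]
gripper_width: 0.688
gripper_force: 0.0
```

jog_arm(
  increments=[
    [-1,0.14,0,0],
    [-1,0.14,0,0],
    [-1,0.14,0,0],
    [-1,0.14,0,0],
    [-1,0.14,0,0],
    [-1,0.14,0,0],
    [-0.6,0.1,0,0],
    [0,0,0,1],
    [0,0,0,0.17],
    [0,0,0,0],
  ],
)

```text
time_s: 32.5
tcp_pos: [0.4757, 0.2553, 0.4085]
ee_rot: [[-0.095, -0.995, -0.0], [-0.995, 0.095, -0.0], [0.0, 0.0, -1.0]]
wrist_force: [0.5, -0.3, 0.2]
gripper_width: 0.693
gripper_force: 0.0
```

jog_arm(
  increments=[
    [0,0,0,0],
  ],
)

```text
time_s: 32.6
tcp_pos: [0.4757, 0.2551, 0.4086]
ee_rot: [[-0.095, -0.995, 0.0], [-0.995, 0.095, -0.0], [0.0, -0.0, -1.0]]
wrist_force: [-0.2, 0.4, 0.0]
gripper_width: 0.694
gripper_force: 0.0
```

jog_arm(
  increments=[
    [0,0.05,0.8,0],
    [0,0,0.8,0],
    [0,0,0.8,0],
    [0,0,0.8,0],
    [0,0,0.5,0],
    [0,0,0.4,0],
    [0,0,0,0],
  ],
)

```text
time_s: 33.3
tcp_pos: [0.4745, 0.2554, 0.3257]
ee_rot: [[-0.096, -0.995, -0.001], [-0.995, 0.096, -0.001], [0.001, 0.001, -1.0]]
wrist_force: [0.0, -0.6, -0.0]
gripper_width: 0.691
gripper_force: 0.0
```

jog_arm(
  increments=[
    [0,0,0,0],
    [0,0,0,0],
    [0,0,0,0],
    [0,0,0,0],
    [0,0,0,0],
    [0,0,0,0],
    [0,0,0,0],
    [0,0,0,0],
    [0,0,0,0],
    [0,0,0,0],
  ],
  grip=0,
)

```text
time_s: 34.3
tcp_pos: [0.4773, 0.2553, 0.3267]
ee_rot: [[-0.095, -0.995, 0.007], [-0.995, 0.095, 0.001], [-0.001, -0.007, -1.0]]
wrist_force: [14.5, -3.9, -7.7]
gripper_width: 0.13
gripper_force: 30.0
```

jog_arm(
  increments=[
    [0,-0.13,0,0],
    [0,0,0,0],
    [0,-0.13,-0.475,0],
    [0,-0.13,-0.475,0],
    [0,-0.17,-0.46,0],
    [0,-0.17,-0.46,0],
    [0,0,0,0],
  ],
)

```text
time_s: 35.0
tcp_pos: [0.4898, 0.2543, 0.3637]
ee_rot: [[-0.096, -0.995, 0.001], [-0.995, 0.096, 0.001], [-0.001, -0.001, -1.0]]
wrist_force: [7.0, 0.2, -7.8]
gripper_width: 0.124
gripper_force: 30.0
```

jog_arm(
  increments=[
    [0,-0.22,-0.445,0],
    [0,-0.22,-0.445,0],
    [0,-0.26,-0.425,0],
    [0,-0.26,-0.425,0],
    [0,-0.29,-0.4,0],
    [0,-0.29,-0.4,0],
    [0,-0.32,-0.375,0],
    [0,-0.32,-0.375,0],
    [0,0,0,0],
  ],
)

```text
time_s: 35.9
tcp_pos: [0.5322, 0.2502, 0.4317]
ee_rot: [[-0.095, -0.995, -0.001], [-0.995, 0.095, 0.001], [-0.001, 0.001, -1.0]]
wrist_force: [-6.6, 3.9, -0.3]
gripper_width: 0.13
gripper_force: 30.0
```

jog_arm(
  increments=[
    [0,-0.35,-0.35,0],
    [0,-0.35,-0.35,0],
    [0,-0.375,-0.315,0],
    [0,-0.375,-0.315,0],
    [0,-0.4,-0.28,0],
    [0,-0.4,-0.28,0],
    [0,-0.43,-0.245,0],
    [0,-0.43,-0.245,0],
    [0,0,0,0],
    [0,0,0,0],
  ],
)

```text
time_s: 36.9
tcp_pos: [0.5936, 0.2443, 0.4814]
ee_rot: [[-0.094, -0.996, 0.002], [-0.996, 0.094, 0.002], [-0.002, -0.002, -1.0]]
wrist_force: [-6.3, 4.6, 6.8]
gripper_width: 0.124
gripper_force: 30.0
```

```bash
python3 - <<'E'
from h import *
s=sense(); print(s['tcp_pos'],s['wrist_force'],s['gripper_width'],s['gripper_force'],s['time_s'])
g=np.array(s['tcp_pos'])-[0,0,.164]
for h in ((.6937,.2363),(.6965,.2346)):
    a=np.array([h[0]-g[0],h[1]-g[1]])@[.9956,-.0938]; z=g[2]-.112
    print('lid deg',np.degrees(np.arctan2(z,a)-np.arctan2(.05,.22)),np.hypot(a,z),np.hypot(.22,.05))
a=eyes.capture('scene')[100:240,320:470]; b=eyes.capture('side')[100:300,240:400]
f=lambda i:cv2.resize(i,(400,400),interpolation=cv2.INTER_CUBIC)
cv2.imwrite('pics/l1.png',np.hstack([f(a),f(b)]))
E
```

```text
[0.59358605 0.24431521 0.48137989] [-6.34458255  4.55448907  6.78605918] 0.12370696825891256 30.00776767730713 36.9
lid deg 51.13833696913653 0.2286178791136114 0.22561028345356957
lid deg 50.478571785584016 0.2299277168444601 0.22561028345356957
```

View pics/l1.png

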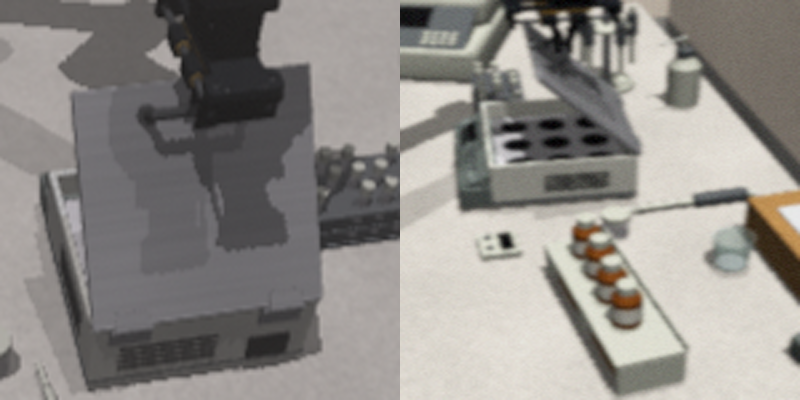

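jog_arm(
  increments=[
    [0,0,0,0],
    [0,0,0,0],
    [0,0,0,0],
    [0,0,0,0],
    [0,0,0,0],
  ],
)

```text
time_s: 37.5
tcp_pos: [0.5934, 0.2443, 0.4813]
ee_rot: [[-0.094, -0.996, 0.002], [-0.996, 0.094, 0.002], [-0.002, -0.002, -1.0]]
wrist_force: [-6.7, 2.7, 6.0]
gripper_width: 0.125
gripper_force: 30.0
```

```bash
python3 -c "
from h import *
print(sense()['tcp_pos'],sense()['gripper_force']); print(r.finish_job())"
```

```text
[0.59335313 0.24434331 0.4812932 ] 30.006904006004333
the job is handed in; nothing more can be done
None
```

I set both bottles on the shelf in line with the standing pair, about 60 mm apart centre to centre, then lifted the warmer's lid to about 50° and handed the job in at 37.5 s with the gripper still holding it; the judge's result was not reported back.

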